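# Feel for the clear die socket, then seat the eyelet die

### The arm

A 7-joint arm with a two-finger parallel gripper is mounted at the origin on the work surface. World frame = base frame: x ahead of the robot, y to its left, z up, the work surface at z = 0. Lengths are in mm, angles in rad, forces in N, time in s.
With the tool pointing down it reaches from about 400 to 900 mm from the base axis. Payload 5.6 kg.
Tool frame: the origin (TCP) lies midway between the tips of the shut fingers; the grasp point (between the pads) lies 19 mm behind it; x points along the fingers, y is the direction in which the jaws open and shut, and the axes are right-handed (so a half turn about x gives the same grasp; the last joint's range is limited). The gripper opens to 92 mm and grips with 3 to 60 N. Pads are 20 mm wide; open, the fingers measure 128 mm over their backs; the gripper's body (75 mm by 189 mm) begins 69 mm behind the grasp point.
Start: joints at [-0.043, 0.468, -0.012, 1.603, 0.006, 1.071, -0.056], TCP at [650.007, -0.044, 214.592] pointing down, gripper open.
Joint ranges: [-2.53, 2.53], [-0.31, 2.02], [-1.57, 1.55], [0.28, 2.44], [-1.29, 4.43], [0.15, 1.84], [-2.92, 2.92]. Speed limits (rad/s): [2.57, 2.57, 3.14, 3.14, 3.14, 3.14, 3.14].

### API

Orientations are given as a rotation vector (axis times angle).
In Python, from cell import robot, grip, kin, viewer gives the robot as it stands. Calls block until the motion is done:
- robot.movep(position, orientation): joint-space move of the TCP to a pose.
- robot.servo_line(position, feed=150, rotation=None): straight line of the TCP; rotation=None keeps the orientation; feed is the mean speed in mm/s.
- robot.goto_joints(angles): joint-space move.
- grip(opening, newtons=None): opening from 0.0 (shut) to 1.0 (fully open); newtons is the grip in N (None keeps the last); returns when the fingers have stopped.
- robot.hold(seconds).
- kin.ik(position, orientation): joint angles nearest the present ones, or None.
- robot.observe(): the state.
- viewer.read_camera(name): name is "scene" or "side" or "wrist"; returns the picture (480x640x3 uint8, red, green, blue); there is no depth.
- viewer.camera_info(name): a dict with "camera_matrix" (3x3 intrinsics, pixels), "R" (3x3) and "t" (3): a world point X has camera coordinates R X + t. Camera axes: x right, y down, z forward; pixel columns grow to the right and rows downward; lengths in mm; the calibration is good to about 2 mm. A picture is of the moment at which its call begins: read the wrist's pose just before it. camera_info takes no time and is no camera call; for the wrist camera it gives the pose at the moment of the call.
A pose or a line that the arm cannot do raises robot.IKError and nothing moves.
- robot.job_done(): hands the job in, once; it reports no verdict.
Trained networks look in the newest picture that a camera, given by its name, has taken for a name from the list of things; names that differ only in an ending like _2 or _b are one class to them, and where a whole thing is asked for, a point or a joint stands for the part that bears it (a point fixed in the world has none). Each returns a list of dicts, best first, with "confidence" (0 to 1); they miss things now and then, are a little off and sometimes report something else, mostly with a low value. They report only what shows in the picture. A call takes as long as a camera call.
- viewer.silhouettes(name, camera): "mask" (480x640 bool, what is visible of it).
- viewer.pinpoint(name, camera): "at" ([x, y, z] in mm, in the coordinates of the camera as it stood for that picture, good to about 4 mm: a listed point, or the origin of a listed thing).
The state is a dict: "t": time; "joints": joint angles; "joint_velocities": joint speeds; "joint_torque": joint torques, N m; "tcp_pos": TCP position; "tcp_rot": TCP orientation; "contact_force": force on the tool from outside, world axes, zero at the start; "wrist_torque": the same for the moment, N m; "grip_width": opening from 0.0 (shut) to 1.0 (fully open).
Only numpy, scipy, OpenCV 4.12 (cv2) and the standard library are available. Lean on these libraries where they do the work, as an engineer would, in place of code of your own. Each camera call takes 0.05 s, during which the arm holds its last target. There are 200 camera calls.

### The job

Two of the three die sockets on the hand press still have a broken-off die shank deep inside. Feel down the sockets lightly with the orange-handled probe pin until you have touched the bottom of the one that is clear, and stand the pin back in its hole in the rack. Then press the brass eyelet die into that clear socket until its collar sits flush on the rim, without forcing anything, and leave the other dies and the things on the table where they are.

Things in the scene. Friction and masses are not known exactly. Their poses are not given: they have to be found in the camera images.
- press: green bench hand press, fixed; origin on the table under the middle socket. Its three die sockets, dark steel sleeves of 32 mm outside diameter, stand along its y at -45, 0 and 45 mm, flat rims 68 mm above the table. Its column and head (270 mm high, lever knob to 430 mm) take up y -195 to -370 mm, x -50 to 70 mm. Probing or pressing with over 20 N counts as forcing.
- socket_near (a point): centre of the mouth, in the plane of the rim, of the die socket nearest to the press's column; axes as the press's, z up. All sockets: vertical bore 15 mm in diameter, no lead-in at the rim. In the clear one only a 3 mm washer lies on the floor, so a pin touches bottom 37 mm below the rim; in the others a broken shank stops the pin 24 or 28 mm below it. Which is clear varies.
- socket_mid (a point): centre of the mouth of the middle die socket; axes as the press's, z up. In each bore a spring ball stands 2.2 mm out of the wall on the press's +x side, 12 mm below the rim. A pin within 2 mm of the bore's centre line passes it freely; a die's shank pushes it back, so a die has to be pushed down with about 3 to 8 N from there on, and then stays where it is.
- socket_far (a point): centre of the mouth of the die socket farthest from the press's column; axes as the press's, z up
- rack: brown wooden die rack, fixed, 225 mm long (x) by 60 mm wide (y), origin at the centre of its underside; a 14 mm board, its top 56 mm above the table. Holes on its centre line: the probe pin's (10 mm) at x = -80 mm and three for dies (16 mm) at x = -20, 30 and 80 mm; which die stands in which varies.
- rack_pin_hole (a point): centre of the top rim of the probe pin's hole in the rack (10 mm diameter, goes through the board)
- probe: probe pin, 60 g, at first upright in the rack, its collar resting on the board. Origin at the tip (lower end), z up: steel pin 6 mm in diameter to 50 mm, steel collar 20 mm in diameter from 50 to 55 mm, orange round handle 16 mm in diameter from 55 to 110 mm.
- probe_tip (a point): the tip (lower end) of the probe pin, same point as its origin
- die: brass eyelet die, 110 to 175 g, at first upright in the rack, its collar on the board. Origin at the lower end of the shank, z up: steel shank 14 mm in diameter to 34 mm, its lowest 4 mm tapering to 9 mm; brass collar 26 mm in diameter, 34 to 39 mm; round brass body 20 mm in diameter, 39 to 76 mm, to grip; steel nib to 82 mm.
- die_seat (a point): centre of the underside of the brass die's collar, 34 mm above the shank's end: this face must lie on the socket's rim
- spare_flat: steel-coloured spare die of the same size with a flat dark top, in the rack; leave it there
- spare_blue: blue spare die of the same size, in the rack; leave it there
- last: green plastic shoe last, 255 mm long, 95 mm high, on the table's far side; origin at the middle of its underside
- footbed: cork footbed, 265 mm by 98 mm by 9 mm, flat on the table; origin at the middle of its underside
- mallet: hammer with a wooden handle, 260 mm long, flat on the table; origin under its middle
- tin: small open aluminium tin, 68 mm diameter, 45 mm high; origin at the centre of its underside
- cutter: yellow cutter knife, 150 mm long, 12 mm high, flat on the table; origin at the middle of its underside

How it is judged:
By the outcome, as a careful person would: the job done as asked, in the order asked, and still so for the second after the job is handed in, with the robot touching nothing.
It also fails if it takes over 72 s, if anything falls off the work surface, if the arm or the gripper's body presses on something with over 40 N, if the wrist force passes 120 N, or if a joint passes its speed limit or range.

## Working session

There is one attempt and no reset: what is moved stays moved. The work goes in short steps, each a Python script; the robot and the scene stay as the last script left them, time stands still between calls to the robot, and variables do not carry over. Pictures are saved under pics/ and viewed, about 8 in all and at most 12, crops included, and the job is handed in when it is done.

```bash
ls; mkdir -p pics; cat > h.py <<'E'
import numpy as np,cv2
from cell import robot,grip,kin,viewer
from scipy.spatial.transform import Rotation as Rn
def snap(c,f=None):
    info=viewer.camera_info(c); im=viewer.read_camera(c)
    if f: cv2.imwrite('pics/'+f,im[:,:,::-1])
    return im,info
def w(info,p): return np.array(info['R']).T@(np.array(p)-np.array(info['t']))
def px(info,X):
    c=np.array(info['camera_matrix'])@(np.array(info['R'])@np.array(X)+np.array(info['t'])); return c[:2]/c[2]
def find(n,c,info):
    return [(round(d['confidence'],2),w(info,d['at']).round(1)) for d in viewer.pinpoint(n,c)[:2]]
E
python3 - <<'E'
from h import *
o=robot.observe(); print(o['t'],o['tcp_pos'],o['tcp_rot'],o['contact_force'])
ims=[]
for c in ['scene','side']:
    im,i=snap(c,c+'0.png'); ims.append(im)
    for n in ['press','socket_near','socket_mid','socket_far','rack','rack_pin_hole','probe','die','spare_flat','spare_blue','last','tin','mallet','footbed','cutter']: print(c,n,find(n,c,i))
im=np.vstack(ims); cv2.imwrite('pics/both0.png',cv2.resize(im[:,:,::-1],None,fx=.62,fy=.62,interpolation=cv2.INTER_AREA))
E
```

```text
pics
0.0 [ 6.49428991e+02 -6.73808484e-02  2.13640731e+02] [ 1.20829055  1.21037566 -1.21058703] [-0.94377452 -0.6326173   0.34780872]
scene press [(0.9, array([470.3, -81.1,   0.6]))]
scene socket_near [(0.8, array([ 476. , -126.5,   68.8])), (0.37, array([697.3, 271.9,  -2.5]))]
scene socket_mid [(0.8, array([467.2, -77.6,  65.5])), (0.38, array([734.4, -65.7,  -1.7]))]
scene socket_far [(0.9, array([465.5, -36.7,  64.9])), (0.25, array([472.1, -81.2,  -2.5]))]
scene rack [(0.62, array([5.373e+02, 2.984e+02, 4.000e-01])), (0.58, array([427.6, 556.6,   2.6]))]
scene rack_pin_hole [(0.71, array([735.5, -66. ,   1.8])), (0.56, array([460.2, 286.8,  54.5]))]
scene probe []
scene die [(0.48, array([613.2, 313.9,  19.7]))]
scene spare_flat [(0.49, array([567. , 307.9,  20.7]))]
scene spare_blue [(0.78, array([516.7, 297.4,  19.4])), (0.34, array([613.1, 317.7,  54. ]))]
scene last [(0.69, array([730.2, -62.7,   1.2]))]
scene tin [(0.64, array([756.1, 144. ,  -2.1]))]
scene mallet [(0.43, array([537.6, 299.9,  -2.2])), (0.4, array([565.1, 306.3,  21. ]))]
scene footbed [(0.63, array([470.
[... 419 characters left out ...]
,  24.5]))]
side rack_pin_hole [(0.92, array([453.9, 280.1,  52.7]))]
side probe [(0.75, array([460.3, 285.4,   8.1]))]
side die [(0.42, array([ 479.1, -127.5,   65.4])), (0.24, array([566.3, 302.7,  22.3]))]
side spare_flat [(0.74, array([565.5, 304.8,  22.2]))]
side spare_blue [(0.56, array([517.9, 295.2,  20.4])), (0.49, array([696.7, 274.8,  -4.1]))]
side last [(0.97, array([732.3, -66.1,  -1.4]))]
side tin [(0.66, array([755. , 143.8,  -1.8]))]
side mallet [(0.65, array([431.8, 552. ,  -0.8])), (0.49, array([ 480.3, -129.1,   67.9]))]
side footbed [(0.8, array([636.8, 452.9,  -1.3])), (0.65, array([565.8, 301.4,  23.7]))]
side cutter [(0.89, array([ 6.952e+02,  2.730e+02, -5.000e-01]))]
```

View pics/both0.png

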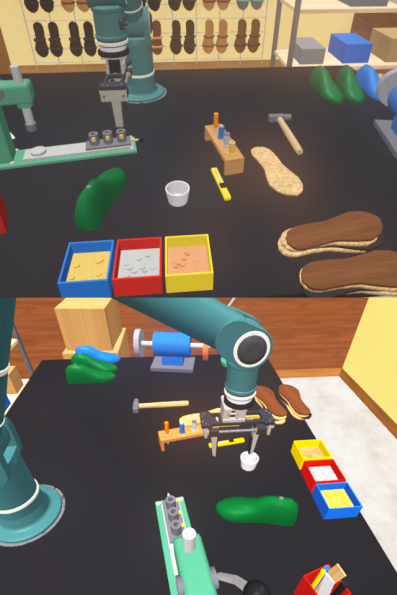

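Side view: rack with orange probe, blue, flat and brass dies (left to right); press with three sockets at the bottom left. Next I take close views from the wrist camera.

```bash
cat >> h.py <<'E'
def rot(phi):
    x=np.array([0,0,-1.]);y=np.array([np.cos(phi),np.sin(phi),0]);return Rn.from_matrix(np.c_[x,y,np.cross(x,y)]).as_rotvec()
RY=0.185; PY=0.16
E
python3 - <<'E'
from h import *
o=robot.observe(); M=Rn.from_rotvec(o['tcp_rot']).as_matrix(); print(M.round(2))
i=viewer.camera_info('wrist'); print('cam', (-np.array(i['R']).T@i['t']).round(), np.array(i['R'])[2].round(2))
for p,ph in [([535,300,260],RY+np.pi/2),([535,300,260],RY-np.pi/2),([470,-82,260],PY),([470,-82,260],PY+np.pi)]:
    q=kin.ik(p,rot(ph)); print(ph,None if q is None else np.round(q,2))
robot.movep([535,270,250],rot(RY+np.pi/2)); print(robot.observe()['t'])
im,i=snap('wrist','w1.png')
for n in ['rack_pin_hole','probe','die','spare_flat','spare_blue','rack']: print(n,find(n,'wrist',i), )
np.savez('w1.npz',**{k:np.array(i[k]) for k in ['camera_matrix','R','t']})
E
```

```text
[[ 0.  1. -0.]
 [-0. -0. -1.]
 [-1.  0.  0.]]
cam [650.  80. 384.] [ 0.   -0.28 -0.96]
1.7557963267948966 [-0.22  0.41 -0.46  1.62  0.19  1.15  1.03]
-1.3857963267948965 [-0.68  0.36  0.15  1.66 -0.06  1.13 -1.9 ]
0.16 [ 0.13  0.13 -0.03  1.96  0.    1.06  0.26]
3.3015926535897933 [-0.4   0.12  0.55  1.99 -0.07  1.05 -2.8 ]
2.7333
rack_pin_hole [(0.86, array([454.7, 286.2,  54.4]))]
probe [(0.6, array([458.3, 281.6,   8.4]))]
die [(0.78, array([616.6, 316.4,  19.7])), (0.39, array([6.365e+02, 4.536e+02, 4.000e-01]))]
spare_flat [(0.81, array([564.9, 307.1,  24.3]))]
spare_blue [(0.69, array([519.4, 294. ,  22.4]))]
rack [(0.67, array([536.4, 302.4,   3.5])), (0.51, array([460.7, 281.6,   8.6]))]
```

View pics/w1.png

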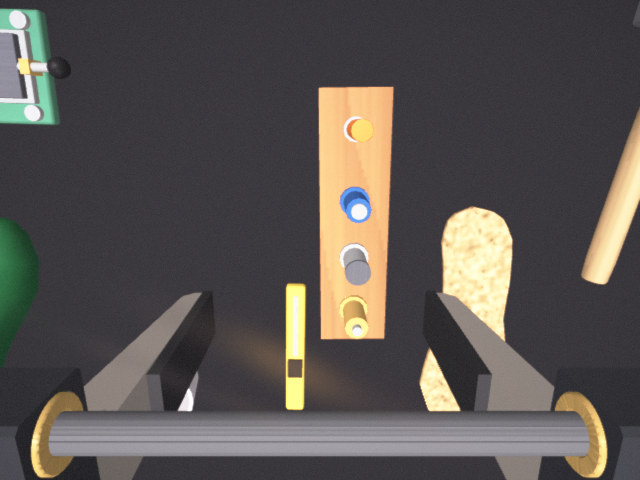

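Wrist view: orange handle top at (361,131), blue (358,210), flat (357,270), brass nib (357,330), rack board corners about (319,88)–(392,88)–(384,338)–(321,338). Now I refine the positions from these pixels and take a similar view of the press.

```bash
cat >> h.py <<'E'
def ray(info,uv,z):
    K=np.array(info['camera_matrix']);R=np.array(info['R']);c=-R.T@np.array(info['t'])
    d=R.T@np.linalg.inv(K)@np.array([uv[0],uv[1],1.]); return c+d*(z-c[2])/d[2]
E
python3 - <<'E'
from h import *
i=dict(np.load('w1.npz')); im=cv2.imread('pics/w1.png'); hsv=cv2.cvtColor(im,cv2.COLOR_BGR2HSV)
print(hsv[131,363],hsv[170,340],hsv[131,350])
# orange top
sub=hsv[100:160,335:390]; m=(sub[...,1]>215)&(sub[...,2]>180)
n,l,s,c=cv2.connectedComponentsWithStats(m.astype(np.uint8)); k=1+s[1:,4].argmax(); print(s[k],c[k]+[335,100])
mask=((hsv[...,0]<22)&(hsv[...,1]>90)&(hsv[...,2]>120)).astype(np.uint8); mask[:80]=0;mask[345:]=0;mask[:,:312]=0;mask[:,400:]=0
mask=cv2.morphologyEx(mask,cv2.MORPH_CLOSE,np.ones((9,9)))
cn=max(cv2.findContours(mask,0,1)[0],key=cv2.contourArea)
P=np.array([ray(i,p[0],56)[:2] for p in cn],np.float32); r=cv2.minAreaRect(P); print('rack',r)
for uv,z in [((361,131),116),((359,211),104),((357,272),104),((357,330),104)]: print(uv,ray(i,uv,z).round(1))
c=im[80:350,300:410]; cv2.imwrite('pics/rackcrop.png',cv2.resize(c,None,fx=2.2,fy=2.2,interpolation=cv2.INTER_CUBIC))
robot.movep([470,-85,250],rot(PY)); print(robot.observe()['t'])
im,i=snap('wrist','w2.png')
for n in ['socket_near','socket_mid','socket_far','press']: print(n,find(n,'wrist',i), )
np.savez('w2.npz',**{k:np.array(i[k]) for k in ['camera_matrix','R','t']})
E
```

```text
[ 23 135 255] [ 17 113 252] [ 11 180 231]Traceback (most recent call last):
  File "<stdin>", line 6, in <module>
ValueError: attempt to get argmax of an empty sequence
```

```bash

python3 - <<'E'
from h import *
i=dict(np.load('w1.npz')); im=cv2.imread('pics/w1.png'); hsv=cv2.cvtColor(im,cv2.COLOR_BGR2HSV)
mask=((hsv[...,0]<26)&(hsv[...,1]>60)&(hsv[...,2]>120)).astype(np.uint8); mask[:80]=0;mask[345:]=0;mask[:,:312]=0;mask[:,400:]=0
mask=cv2.morphologyEx(mask,cv2.MORPH_CLOSE,np.ones((9,9)))
cn=max(cv2.findContours(mask,0,1)[0],key=cv2.contourArea)
P=np.array([ray(i,p[0],56)[:2] for p in cn],np.float32); r=cv2.minAreaRect(P); print('rack',r)
for uv,z in [((361,131),116),((359,211),104),((357,272),104),((357,330),104)]: print(uv,ray(i,uv,z).round(1))
c=im[80:350,300:410]; A=cv2.resize(c,None,fx=2.2,fy=2.2,interpolation=cv2.INTER_CUBIC)
robot.movep([470,-85,250],rot(PY)); print(robot.observe()['t'])
im,i=snap('wrist','w2.png')
for n in ['socket_near','socket_mid','socket_far','press']: print(n,find(n,'wrist',i), )
np.savez('w2.npz',**{k:np.array(i[k]) for k in ['camera_matrix','R','t']})
B=cv2.resize(im[:,:,::-1],None,fx=.85,fy=.85); H=594
C=np.zeros((H,A.shape[1]+B.shape[1],3),np.uint8); C[:A.shape[0],:A.shape[1]]=A; C[:B.shape[0],A.shape[1]:]=B; print(C.shape,A.shape); cv2.imwrite('pics/c2.png',C)
E
```

```text
rack ((536.6731567382812, 299.5747375488281), (226.05899047851562, 61.075252532958984), 10.944412231445312)
(361, 131) [458.5 283.8 116. ]
(359, 211) [515.9 295.6 104. ]
(357, 272) [564.1 304.2 104. ]
(357, 330) [613.6 314.6 104. ]
4.4333
socket_near [(0.62, array([ 478.3, -129.1,   68.7]))]
socket_mid [(0.71, array([467. , -82.3,  65.9]))]
socket_far [(0.79, array([460.6, -34.4,  68.5]))]
press [(0.93, array([471.5, -82.2,  -2.7]))]
(594, 786, 3) (594, 242, 3)
```

View pics/c2.png

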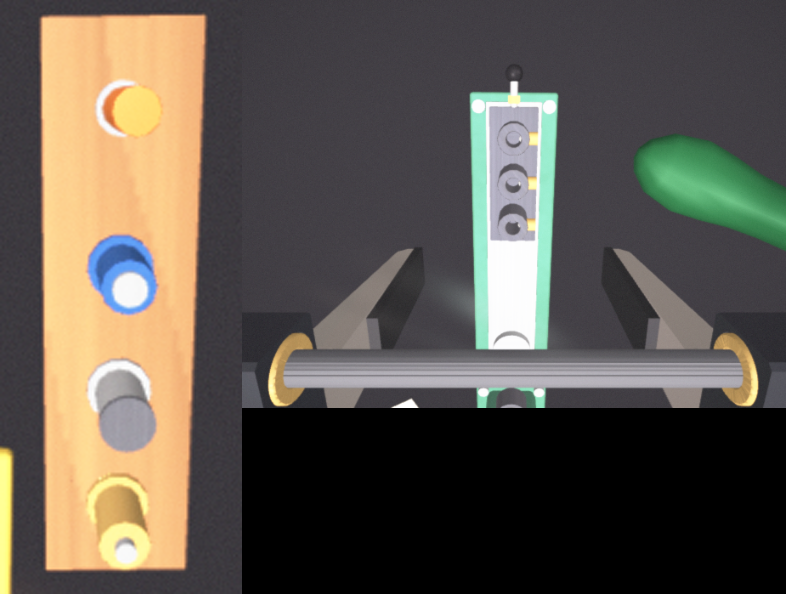

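Rack fit agrees with nominal geometry (yaw 0.191). The press view shows three sockets at wrist px about (319,162), (318,216), (318,265). I take a closer view and fit the rims in the rectified rim plane.

```bash
cat >> h.py <<'E'
def rect(im,info,x0,y0,W,H,z,s=4):
    """top-down map at height z: col=(x-x0)*s, row=(y0-y)*s"""
    src=np.float32([px(info,[x,y,z]) for x,y in [(x0,y0),(x0+W,y0),(x0+W,y0-H),(x0,y0-H)]])
    dst=np.float32([(0,0),(W*s,0),(W*s,H*s),(0,H*s)])
    return cv2.warpPerspective(im,cv2.getPerspectiveTransform(src,dst),(W*s,H*s),flags=cv2.INTER_CUBIC)
E
python3 - <<'E'
from h import *
robot.movep([473,-95,130],rot(PY)); print(robot.observe()['t'])
im,i=snap('wrist','w3.png')
for n in ['socket_near','socket_mid','socket_far']: print(n,find(n,'wrist',i))
np.savez('w3.npz',**{k:np.array(i[k]) for k in ['camera_matrix','R','t']})
i2=dict(np.load('w2.npz')); im2=cv2.imread('pics/w2.png')
outs=[]
for m,inf in [(im[:,:,::-1],i),(im2,i2)]:
    r=rect(np.ascontiguousarray(m),inf,430,-5,80,150,68)
    g=cv2.GaussianBlur(cv2.cvtColor(r,cv2.COLOR_BGR2GRAY),(5,5),1.5)
    C=cv2.HoughCircles(g,cv2.HOUGH_GRADIENT,1,100,param1=60,param2=15,minRadius=58,maxRadius=69)
    print(None if C is None else [(430+c[0]/4,-5-c[1]/4,c[2]/4) for c in C[0][:5]])
    for c in (C[0][:5] if C is not None else []): cv2.circle(r,(int(c[0]),int(c[1])),int(c[2]),(0,0,255),1)
    outs.append(r)
cv2.imwrite('pics/c3.png',np.hstack(outs))
E
```

```text
5.2333
socket_near [(0.93, array([ 477.4, -124.9,   65. ]))]
socket_mid [(0.6, array([469.4, -78.6,  64.4]))]
socket_far [(0.69, array([461.8, -34.3,  69. ]))]
[(np.float32(463.875), np.float32(-38.125), np.float32(15.45)), (np.float32(477.125), np.float32(-126.125), np.float32(15.075)), (np.float32(470.625), np.float32(-81.875), np.float32(15.15))]
[(np.float32(463.625), np.float32(-35.875), np.float32(15.325)), (np.float32(477.875), np.float32(-126.875), np.float32(15.7)), (np.float32(470.625), np.float32(-83.125), np.float32(15.925))]
```

View pics/c3.png

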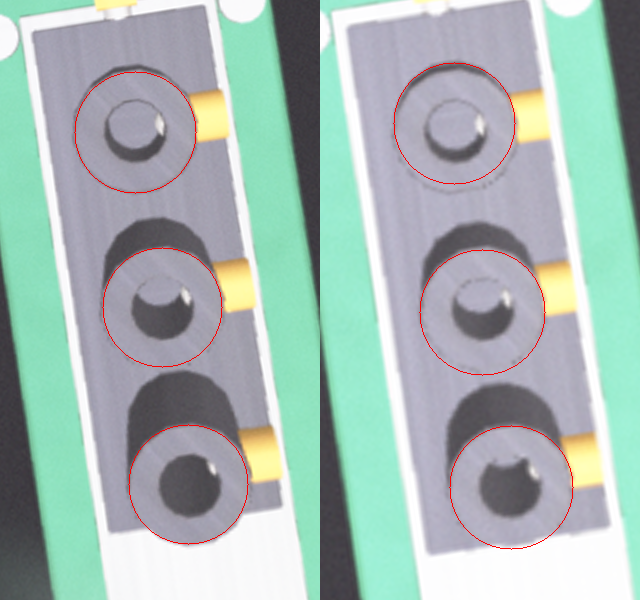

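Both rectified views agree: bores at far (464.0,-37.6), mid (470.8,-82.1), near (477.5,-126.5), press yaw 0.15. The near bore looks darkest, so I'll feel that one first. I take the pin now.

```bash
cat >> h.py <<'E'
RY=0.191; PY=0.150
NEAR=np.array([477.5,-126.5]);MID=np.array([470.8,-82.1]);FAR=np.array([464.,-37.6])
PIN=np.array([458.3,284.0])
def F(n=6):
    f=[]
    for _ in range(n): f.append(robot.observe()['contact_force']); robot.hold(0.01)
    return np.mean(f,0)
def descend(z_end,base,fmax=4,step=1.0,feed=25,xy=None):
    o=robot.observe(); p=np.array(o['tcp_pos']); 
    if xy is not None: p[:2]=xy
    z=p[2]; log=[]
    while z>z_end+1e-6:
        z=max(z-step,z_end); robot.servo_line([p[0],p[1],z],feed=feed)
        d=F(3)-base; log.append((round(z,1),*d.round(1)))
        if d[2]>fmax or np.linalg.norm(d[:2])>6: break
    return z,d,log
E
python3 - <<'E'
from h import *
R=rot(RY+np.pi/2)
robot.servo_line([473,-95,230])
robot.movep([*PIN,190],R); robot.servo_line([*PIN,74],feed=120)
b=F(); grip(0.0,25); o=robot.observe(); print(o['t'],o['grip_width'],o['tcp_pos'].round(1),b.round(2),F().round(2))
robot.servo_line([*PIN,215],feed=120); print(F(10).round(2),robot.observe()['grip_width'])
robot.movep([*NEAR,215],rot(PY)); robot.servo_line([*NEAR,150],feed=100)
o=robot.observe(); print(o['t'],o['tcp_pos'].round(2),F(10).round(2))
i=viewer.camera_info('wrist'); print('tip px',px(i,[*NEAR,82]),px(i,[*NEAR,137]))
a,_=snap('wrist','w4.png'); bm,_=snap('side','s4.png'); c,ic=snap('scene','sc4.png')
u=px(ic,[*NEAR,80]).astype(int); v=px(viewer.camera_info('side'),[*NEAR,80]).astype(int); print(u,v)
def crop(m,u):
    x=np.clip(u[0]-60,0,520);y=np.clip(u[1]-60,0,360);return cv2.resize(m[y:y+120,x:x+120,::-1],(380,380),interpolation=cv2.INTER_CUBIC)
cv2.imwrite('pics/c4.png',np.hstack([crop(c,u),crop(bm,v)]))
E
```

```text
9.975 0.17016607527625432 [458.3 284.   74. ] [ 0.39 -0.11 -0.07] [ 0.19  0.02 -0.16]
[-0.2  -0.24 -0.72] 0.1616649595355471
13.75 [ 477.96 -126.44  150.38] [ 0.04 -0.16 -0.61]
tip px [317.11267798 261.58659104] [316.97428869 298.97951607]
[148 209] [283 360]
```

View pics/c4.png

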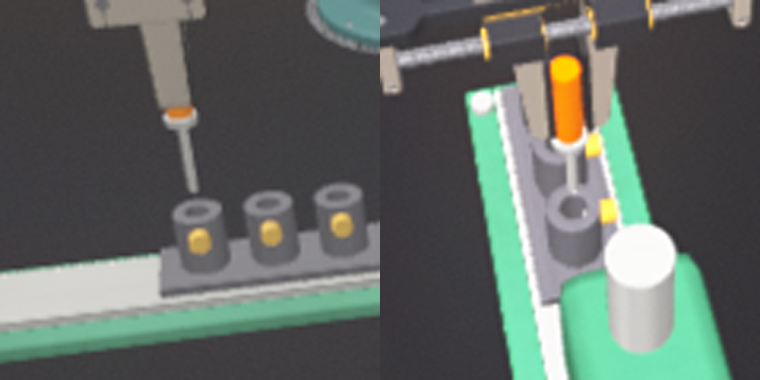

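The pin is held upright between the fingers, with its tip above the near socket. I lower it lightly, centre it by feeling the bore wall above the ball, then feel for the bottom.

```bash
cat >> h.py <<'E'
def feel(c,z,base,d,thr=1.5,step=0.5,lim=6.5):
    s=0
    while s<lim:
        s+=step; robot.servo_line([c[0]+d[0]*s,c[1]+d[1]*s,z],feed=25); f=F(3)-base
        if f[:2]@d < -thr: break
    robot.servo_line([c[0],c[1],z],feed=60)
    return s,-(f[:2]@d)
ex=np.array([np.cos(PY),np.sin(PY)]); ey=np.array([-np.sin(PY),np.cos(PY)])
E
python3 - <<'E'
from h import *
robot.servo_line([*NEAR,139],feed=60); b=F(15)
z,d,log=descend(131,b,fmax=2.5,xy=NEAR); print(log)
if z==131:
    r=[feel(NEAR,131,b,v) for v in (ex,-ex,ey,-ey)]; print(np.round(r,2))
    r=[a-max(0,f-1)*0.0 for a,f in r]
    c=NEAR+ex*(r[0]-r[1])/2+ey*(r[2]-r[3])/2; print(c.round(2))
    np.save('near.npy',c)
print(robot.observe()['t'])
E
```

```text
[(np.float64(137.9), np.float64(0.2), np.float64(0.4), np.float64(-0.2)), (np.float64(136.9), np.float64(-0.1), np.float64(-0.1), np.float64(-0.1)), (np.float64(135.9), np.float64(-0.4), np.float64(-0.1), np.float64(0.4)), (np.float64(134.9), np.float64(0.1), np.float64(0.3), np.float64(-0.0)), (np.float64(133.9), np.float64(0.1), np.float64(-0.4), np.float64(0.6)), (np.float64(132.9), np.float64(-0.4), np.float64(-0.3), np.float64(-0.2)), (np.float64(131.9), np.float64(0.3), np.float64(-0.2), np.float64(-0.0)), (131, np.float64(-0.1), np.float64(-0.2), np.float64(0.6))]
[[5.5  2.3 ]
 [6.   2.12]
 [5.5  2.9 ]
 [6.5  2.3 ]]
[ 477.33 -127.03]
30.575
```

```bash
python3 - <<'E'
from h import *
c=np.load('near.npy'); robot.servo_line([*c,131],feed=60); b=F(8); t0=robot.observe()['t']
robot.servo_line([*c,113.5],feed=40); f=F(3)-b; print(f.round(1))
if abs(f[2])<3:
    z,d,log=descend(106.5,b,fmax=2.5,xy=c); print([l[0::3] for l in log],robot.observe()['t']-t0)
    if z==106.5:
        robot.servo_line([*c,101],feed=30); print((F(3)-b).round(1))
        z,d,log=descend(95,b,fmax=2.5,xy=c,step=.7); print([l[0::3] for l in log])
print(z,robot.observe()['tcp_pos'].round(1),robot.observe()['t'])
E
```

```text
[0.2 0.3 0.3]
[(np.float64(112.4), np.float64(-0.0)), (np.float64(111.4), np.float64(-0.5)), (np.float64(110.4), np.float64(-0.2)), (np.float64(109.4), np.float64(-0.3)), (np.float64(108.4), np.float64(-0.4)), (np.float64(107.4), np.float64(-0.1)), (106.5, np.float64(-0.4))] 2.5416000000000025
[-0.1 -0.2 -0.2]
[(np.float64(100.1), np.float64(-0.2)), (np.float64(99.4), np.float64(0.1)), (np.float64(98.7), np.float64(2.2)), (np.float64(98.0), np.float64(6.9))]
97.96399394716907 [ 477.7 -127.1   98.6] 34.8917
```

The pin passed 24 and 28 mm freely and touched at 37 mm with a few newtons, so the near socket is clear. I put the pin back and take the brass die.

```bash
python3 - <<'E'
from h import *
c=np.load('near.npy'); R=rot(RY+np.pi/2); DIE=np.array([614.8,314.7])
robot.servo_line([*c,215],feed=150); robot.movep([*PIN,212],R); robot.servo_line([*PIN,128],feed=150); b=F(5)
robot.servo_line([*PIN,112],feed=60); f=F(3)-b; print(f.round(1),robot.observe()['t'])
if abs(f[2])<3:
    robot.servo_line([*PIN,75],feed=80); print((F(4)-b).round(1))
    grip(1.0); robot.servo_line([*PIN,150],feed=150)
    im,i=snap('wrist','w5.png'); print(robot.observe()['t'])
    sub=rect(np.ascontiguousarray(im[:,:,::-1]),i,420,350,240,100,56,3); cv2.imwrite('pics/c5.png',sub)
    cv2.imwrite('pics/c5.png',np.vstack([cv2.resize(sub,(640,267)),im[:300,:,::-1]]))
E
```

```text
[-0.4 -0.3 -0.6] 38.5417
[ 0.1  0.2 -0.4]
41.0667
```

View pics/c5.png

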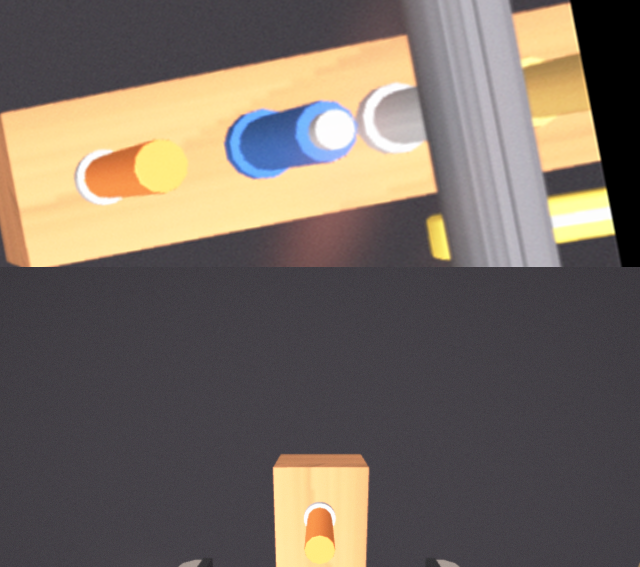

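The pin stands upright in its hole with its white collar on the board (rack-map px (100,175)); the dies are untouched. Now the brass die.

```bash
python3 - <<'E'
from h import *
c=np.load('near.npy'); R=rot(RY+np.pi/2); DIE=np.array([614.8,314.7])
robot.servo_line([*DIE,150],feed=250); robot.servo_line([*DIE,64],feed=120)
b=F(4); grip(0.0,55); o=robot.observe(); print(o['t'],o['grip_width'],(F(3)-b).round(1))
robot.servo_line([*DIE,180],feed=150); print((F(4)-b).round(1),robot.observe()['grip_width'])
robot.movep([*c,170],rot(PY)); robot.servo_line([*c,113],feed=100); b=F(6); print(robot.observe()['t'])
log=[]
for z in [111,110,109,108,107,106,105,103.5]:
    robot.servo_line([*c,z],feed=40); f=F(2)-b; log.append((z,*f.round(1)))
    if f[2]>6 or np.hypot(*f[:2])>8: break
print(*log,sep='\n'); np.save('b.npy',b); print(robot.observe()['t'])
E
```

```text
43.8583 0.20592601555941015 [ 0.2 -0.2 -0.4]
[-0.  -0.3 -1.7] 0.20571731440011873
47.3
(111, np.float64(-0.8), np.float64(-0.2), np.float64(-0.3))
(110, np.float64(-0.0), np.float64(0.1), np.float64(-0.8))
(109, np.float64(-0.4), np.float64(-0.7), np.float64(0.0))
(108, np.float64(0.2), np.float64(-0.7), np.float64(0.2))
(107, np.float64(0.1), np.float64(-0.1), np.float64(-0.8))
(106, np.float64(-0.2), np.float64(-0.9), np.float64(-0.2))
(105, np.float64(-0.1), np.float64(-0.3), np.float64(-0.7))
(103.5, np.float64(0.1), np.float64(-0.9), np.float64(0.1))
49.4333
```

The shank is 6.5 mm into the bore with no contact force. I press on, watching the force.

```bash
python3 - <<'E'
from h import *
c=np.load('near.npy'); b=np.load('b.npy'); log=[]
for z in [101.5,99.5,98,97,96,95,94,92,90,88,86,84,82,80,79,78,77,76.3,75.6,74.9,74.2]:
    robot.servo_line([*c,z],feed=30); f=F(2)-b; log.append((z,*f.round(1)))
    if f[2]>(12 if z>78 else 10.5) or np.hypot(*f[:2])>9: break
print(*[' '.join(map(str,l)) for l in log],sep='\n'); o=robot.observe(); print(o['t'],o['tcp_pos'].round(2))
E
```

```text
101.5 0.5 -0.5 -0.4
99.5 -0.1 -0.6 -0.4
98 0.3 -0.5 -0.2
97 -0.3 -0.6 0.1
96 0.1 -0.7 -0.4
95 -0.6 0.0 -1.2
94 -2.0 0.1 0.1
92 -2.1 -0.3 -1.0
90 -1.6 0.2 -2.1
88 -2.0 0.6 -1.0
86 -1.4 0.1 -2.2
84 -2.4 0.3 -2.6
82 -2.1 0.6 -2.1
80 -2.8 0.3 -1.7
79 -3.3 -0.2 -1.5
78 -2.7 0.1 -0.8
77 -2.6 0.0 -1.7
76.3 -3.6 0.1 -1.3
75.6 -5.3 -0.2 4.0
74.9 -7.4 -0.1 11.8
54.7667 [ 477.38 -127.07   75.8 ]
```

Force rose sharply at TCP z≈75.8 (expected 76): the collar is on the rim. I release and check.

```bash
python3 - <<'E'
from h import *
c=np.load('near.npy'); grip(1.0); robot.servo_line([*c,200],feed=200); o=robot.observe(); print(o['t'],F(4).round(1))
def crop(m,u,s=45):
    x=int(np.clip(u[0]-s,0,640-2*s));y=int(np.clip(u[1]-s,0,480-2*s));return cv2.resize(m[y:y+2*s,x:x+2*s,::-1],(390,390),interpolation=cv2.INTER_CUBIC)
out=[]
for n in ['scene','side']:
    im,i=snap(n,n+'6.png'); out.append(crop(im,px(i,[*c,80])))
    print(n,find('die_seat',n,i),find('probe_tip',n,i))
cv2.imwrite('pics/c6.png',np.hstack(out))
E
```

```text
56.6833 [0.2 0.4 0.2]
scene [(0.64, array([ 477. , -124.9,   66.2])), (0.18, array([ 475.9, -128.3,   26.6]))] []
side [(0.54, array([ 475.8, -123.7,   67.6]))] []
```

View pics/c6.png

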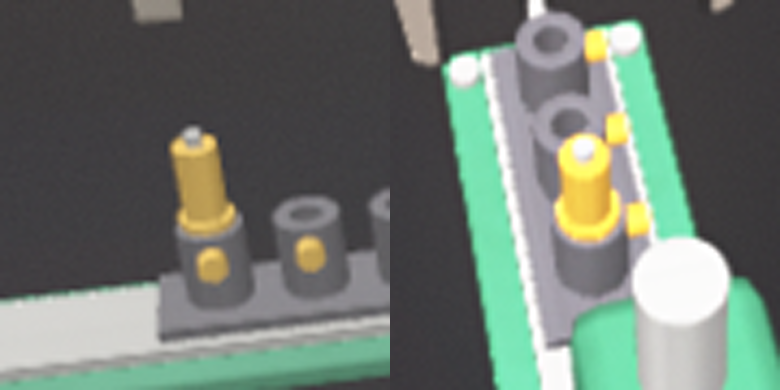

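The die stands upright in the near socket with its collar on the rim and no visible gap. The gripper is clear of it.

```bash
python3 -c "
from h import *
robot.job_done(); print(robot.observe()['t'])"
```

```text
the job is handed in; nothing more can be done
the job is handed in; nothing more can be done
```

The job is done and handed in at about 57 s on the robot's clock. The brass die is pressed into the socket nearest the column, the clear one.

- **Probing:** I only felt down the near socket, because its bore looked the darkest. The pin passed 24 and 28 mm freely and touched bottom 37 mm down with about 7 N. I didn't need to probe the other two.
- **Pin:** It went back into its rack hole. The wrist picture shows it upright with its collar on the board.
- **Die:** It slid in with only light force. The contact force rose sharply at the height expected for the collar on the rim, and I stopped at about 12 N upward with about 7 N sideways.
- **Last checks:** After release, both room cameras show the die upright with no visible gap under the collar. The networks put the collar's underside at 66–68 mm, against a rim at 68 mm, and the wrist force is about zero.
- **Not confirmed:** The networks didn't report the probe tip in those last pictures, so the pin rests on the earlier wrist picture. I also didn't press on the die again after release to confirm the seat.

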